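Set the sweep to the gauge stick

ROBOT

A 6-joint arm with a two-finger parallel gripper is mounted at the origin on the work surface. World frame = base frame: x ahead of the robot, y to its left, z up, the work surface at z = 0. Lengths are in mm, angles in rad, forces in N, time in s.
With the tool pointing down it reaches from about 350 to 775 mm from the base axis. Payload 7.3 kg.
Tool frame: the origin (TCP) lies midway between the tips of the shut fingers; the grasp point (between the pads) lies 19 mm behind it (grip_depth is the distance from the TCP to the grasp point, in mm); z points along the fingers, y is the direction in which the jaws open and shut (so a half turn about z gives the same grasp; the last joint's range is limited). The gripper opens to 92 mm and grips with 3 to 60 N. Pads are 19 mm wide; open, the fingers measure 130 mm over their backs; the gripper's body (75 mm by 190 mm) begins 47 mm behind the grasp point.
Start: joints at [-0.146, 0.342, 1.524, -0, 1.275, -0.146], TCP at [525.022, 0.019, 189.241] pointing down, gripper open.
Joint ranges: [-2.53, 2.53], [-0.77, 2.02], [0.04, 2.7], [-1, 4.14], [0.28, 2.66], [-3.11, 3.11]. Speed limits (rad/s): [2.57, 2.57, 3.14, 3.14, 3.14, 3.14].

INTERFACE

Orientations are given as [roll, pitch, yaw] about the fixed x, y, z axes, in that order (R = Rz(yaw) Ry(pitch) Rx(roll)).
In Python, from plant import get_obs, capture, close_job, spot_in, silhouettes, mark_of, grip_depth gives the robot as it stands.
- The arm moves only by the tool servo_tool, never from a script. Its arguments are lists of equal length, an entry for each row: "slide": the shift along the tool's x, y, z normalised to -1 to 1, where 1 is 20 cm, a list of three; "rot": the turn, a rotation vector about the tool's x, y, z normalised to -1 to 1, where 1 is pi rad, a list of three; "claw": the finger opening in mm, from 0 to 91.8. A call has 1 to 5 rows; each row is the pose to reach, as a shift and turn from the pose commanded when the call began, along the tool's axes at that moment, turning the shorter way round; what a row does not reach only later rows make up. A row lasts 1/8 s, in which the tool goes at most 62.5 mm and 10.7 degrees, less where a joint would pass 70% of its speed; a pose out of reach is approached as far as the arm can. A call with a number of a shift or a turn outside -1 to 1 is refused whole. A call with a gripper value outside its range is refused whole. The fingers move at their own pace and stop on an object; the grip force is fixed at half the most. Time passes only in rows, so rows that repeat a pose let the fingers close. It gives the time, the measured TCP pose, the force and the opening at its end, in the units of the state.
- get_obs(): the state, without advancing time (a new reading comes with each control period).
- capture(name): name is "scene" or "side" or "wrist"; returns a dict with "frame" (480x640x3 uint8, red, green, blue), "depth" (480x640 float32, mm along the optical axis (not along the pixel's ray), 0 where there is no reading), "vertical_fov" (degrees; the focal length in pixels is half the picture's height over the tangent of half this angle, whatever the lens; pixels are square), "cx", "cy" (the principal point, pixels), "D" ([k1, k2, p1, p2, k3] as OpenCV has them; the pictures are not rectified), "position" and "rotation" of the camera in the world. Camera axes: x right, y down, z forward; pixel columns grow to the right and rows downward; lengths in mm; the calibration is good to about 2 mm. A picture is of the moment at which its call begins.
- close_job(): hands the job in, once; it reports no verdict.
Trained networks look in the newest picture that a camera, given by its name, has taken for a name from the list of things; names that differ only in an ending like _2 or _b are one class to them, and where a whole thing is asked for, a point or a joint stands for the part that bears it (a point fixed in the world has none). Each returns a list of dicts, best first, with "confidence" (0 to 1); they miss things now and then, are a little off and sometimes report something else, mostly with a low value. They report only what shows in the picture. A call takes as long as a camera call.
- spot_in(query, camera): "box" ([left, top, right, bottom] in pixels, round what is visible of it).
- silhouettes(query, camera): "pixels" (480x640 bool, what is visible of it) and "box" ([left, top, right, bottom] in pixels, round what is visible of it).
- mark_of(query, camera): "xy" ([column, row] in pixels: a listed point, or the origin of a listed thing).
The state is a dict: "time": time; "joint_positions": joint angles; "dq": joint speeds; "tau": joint torques, N m; "tool_pos": TCP position; "tcp_rot": TCP orientation; "contact_force": force on the tool from outside, world axes, zero at the start; "moment": the same for the moment, N m; "grip_width": finger opening in mm.
Only numpy, scipy, OpenCV 4.12 (cv2) and the standard library are available. Lean on these libraries where they do the work, as an engineer would, in place of code of your own. Each camera call takes 0.05 s, during which the arm holds its last target. There are 200 camera calls.

TASK

Set the radius of this moulding sweep: slacken the knurled thumb screw on the sweep's collar by about half a turn, slide the collar in along its arm until the shod edge of the sweep board just touches the end of the gauge stick that stands against the spindle, and turn the thumb screw tight again so that it stays there. Ease it up gently, without shoving or shifting either gauge stick, and leave the flask, ladle and rammer alone.

Things in the scene. Friction and masses are not known exactly. Their poses are not given: they have to be found in the camera images.
- rig: the fixed moulding rig: a round wooden board (diameter 420 mm, 22 mm thick) with an upright steel spindle (diameter 24 mm, top 247 mm above the bench) in its centre and a level steel arm (round bar, diameter 16 mm, axis 190 mm above the bench) that runs from a hub on the spindle to a washer 245 mm out. Origin on the spindle's axis at bench level, z up; the arm runs along the rig's own -y, and the thumb screw leans to its own -x (the robot's side)
- spindle (a point): point on the spindle's axis, 10 mm above the round board's top (32 mm above the bench); axes as the rig
- sweep (a joint): position (m) of the sweep's collar along the arm: 0 with the collar's middle 210 mm from the spindle's axis (outermost), growing as it slides in towards the spindle, at most 0.13. Slack, it slides with about 2 N; with the screw home it does not slide (it holds against more than 100 N). It cannot turn on the arm
- sweep_collar (a point): centre of the sweep's collar, on the arm's axis. Collar: steel, diameter 38 mm, 44 mm long along the arm. A steel shank 36 mm wide hangs from it and carries the sweep board: wood, 15 mm thick, 56 mm wide along the arm below, hanging to 3 mm above the round board. Axes as the rig
- sweep_edge (a point): the working edge of the sweep board, a steel-shod upright edge that faces the spindle, 28 mm nearer the spindle than the collar's middle; this point is on the edge's face, 12 mm above the round board. Axes as the rig (+y towards the spindle)
- thumbscrew (a joint): turn (rad) of the thumb screw: 0 = screwed home tight, growing as it is slackened (counter-clockwise seen looking at its head), stop at 3.4. It grips from about 1.2 down to 0 and is free above 1.3; it takes about 0.2 N m to turn, comes hard against a stop at 0, and stays where it is left
- screw_head (a point): middle of the thumb screw's round knurled steel head (diameter 24 mm, 18 mm high, standing on a thin stem above a 17 mm wide, 10 mm high boss; its underside 17 mm clear of the collar's surface), 45 mm from the arm's axis. z is the screw's axis, pointing outward from the arm: it leans 38 degrees from vertical, to the rig's -x; the point turns with the screw
- gauge_long_butt (a point): gauge stick, a plain dark wooden bar 26 mm wide and 20 mm high, 110 mm long, lying flat on the round board. This point is the middle of its butt end. Its axes: +y from tip to butt, z up
- gauge_long_tip (a point): middle of the other end (tip) of the 110 mm stick; same axes
- gauge_short_butt (a point): gauge stick, a plain dark wooden bar 26 mm wide and 20 mm high, 80 mm long, lying flat on the round board. This point is the middle of its butt end. Its axes: +y from tip to butt, z up. One of the two sticks stands with its butt against the spindle, under the arm and pointing at the sweep board; the other lies beside it, 100 to 115 mm to the side of the arm away from the robot. Which is which varies
- gauge_short_tip (a point): middle of the other end (tip) of the 80 mm stick; same axes
- flask_mid (a point): bystander: a round black steel flask, open on top, diameter 124 mm, 112 mm high, with two stub trunnions; the point is its middle
- ladle_mid (a point): bystander: a round steel pan ladle, diameter 140 mm, 45 mm high, with a wooden handle that reaches 200 mm from its centre along its own -y; the point is the centre of the bowl
- rammer_mid (a point): bystander: a turned wooden hand rammer, 165 mm tall, up to 56 mm thick, standing on its butt; the point is its middle

How it is judged (in metres and radians):
On the way, in this order (a step that is already met when the one before it is completed fails the run):
1. the thumb screw is slackened (turned back more than 2.0 rad) (value of joint thumbscrew above 2 rad), for 0.1 s.
2. with the screw slack (above 1.3 rad), the sweep's edge is brought up to touch the end of the stick that stands against the spindle (more than 0.5 N, within 1.5 mm) (((horizontal distance between gauge_long_butt and spindle below 0.016 m and y of sweep_edge in the frame of gauge_long_tip between -0.0015 and 0.0015 m) or (horizontal distance between gauge_short_butt and spindle below 0.016 m and y of sweep_edge in the frame of gauge_short_tip between -0.0015 and 0.0015 m)) and (contact force between sweep and gauge_long above 0.5 N or contact force between sweep and gauge_short above 0.5 N) and value of joint thumbscrew above 1.3 rad), for 0.1 s.
At the end, for the whole second after the job is handed in: The sweep's edge stands within 1.5 mm of the tip of the stick whose butt is against the spindle (butt within 16 mm of the spindle's axis), the thumb screw is screwed home (joint below 0.4 rad) and the collar is at rest (((horizontal distance between gauge_long_butt and spindle below 0.016 m and y of sweep_edge in the frame of gauge_long_tip between -0.0015 and 0.0015 m) or (horizontal distance between gauge_short_butt and spindle below 0.016 m and y of sweep_edge in the frame of gauge_short_tip between -0.0015 and 0.0015 m)) and value of joint thumbscrew below 0.4 rad and linear speed of sweep below 0.005 m/s); the robot touches nothing.
It fails at once if a gauge stick is shifted by more than 5 mm (distance of any of gauge_long_butt, gauge_long_tip, gauge_short_butt, gauge_short_tip from where it was at the start of the episode above 0.005 m).
It fails at once if the sweep is rammed against a gauge stick (more than 30 N) (contact force between sweep and gauge_long above 30 N or contact force between sweep and gauge_short above 30 N).
It fails at once if the flask, ladle or rammer is moved by more than 10 mm (distance of any of flask_mid, ladle_mid, rammer_mid from where it was at the start of the episode above 0.01 m).
It also fails if it takes over 64 s, if anything falls off the work surface, if the arm or the gripper's body presses on something with over 40 N, if the wrist force passes 120 N, or if a joint passes its speed limit or range.

## Working session

There is one attempt and no reset: what is moved stays moved. The work goes in short steps, Python scripts to look and compute and a tool call to move; the robot and the scene stay as the last step left them, time stands still between calls to the robot, and variables do not carry over. Pictures are saved under pics/ and viewed, about 8 in all and at most 12, crops included, and the job is handed in when it is done.

Besides the shell and the picture viewer there is one more tool, called after "Request:" by a JSON object that holds its "op" and its "data", one argument or row to a line. servo_tool: Moves the arm, as the interface text tells. Scaled input: -1 to 1 covers 20 cm each way for a shift and pi rad each way for a turn. Its arguments: {"type":"object","properties":{"slide":{"type":"array","items":{"type":"array","items":{"type":"number"}}},"rot":{"type":"array","items":{"type":"array","items":{"type":"number"}}},"claw":{"type":"array","items":{"type":"number"}}},"required":["slide","rot","claw"]}

```bash
mkdir -p pics; cat > h.py <<'E'
import numpy as np, cv2
from plant import *
def K(c):
    f=240/np.tan(np.radians(c["vertical_fov"])/2); return np.array([[f,0,c["cx"]],[0,f,c["cy"]],[0,0,1.]])
def ray(c,xy):
    u=cv2.undistortPoints(np.array([[xy]],float),K(c),np.array(c["D"],float))[0,0]
    R=np.array(c["rotation"]); return np.array(c["position"],float), R@np.array([u[0],u[1],1.])
def at_z(c,xy,z):
    p,d=ray(c,xy); return p+d*(z-p[2])/d[2]
def dep(c,xy):
    p,d=ray(c,xy); x,y=int(round(xy[0])),int(round(xy[1])); w=c["depth"][max(0,y-1):y+2,max(0,x-1):x+2]; w=w[w>0]
    return p+d*np.median(w) if len(w) else None
def proj(c,P):
    R=np.array(c["rotation"]); q=R.T@(np.array(P,float)-np.array(c["position"]))
    return cv2.projectPoints(q.reshape(1,3),np.zeros(3),np.zeros(3),K(c),np.array(c["D"],float))[0][0,0]
def tri(obs):
    A=np.zeros((3,3));b=np.zeros(3)
    for c,xy in obs:
        p,d=ray(c,xy); d=d/np.linalg.norm(d); M=np.eye(3)-np.outer(d,d); A+=M;b+=M@p
    return np.linalg.solve(A,b)
def save(c,n): cv2.imwrite("pics/"+n,c["frame"][:,:,::-1])
E
python3 - <<'E'
from h import *
np.set_printoptions(precision=1,suppress=True)
C={}
for n in("scene","side"):
    c=C[n]=capture(n); save(c,n+"0.png"); print(n,c["position"],c["rotation"])
    for q in("rig","spindle","sweep_collar","sweep_edge","screw_head","gauge_long_butt","gauge_long_tip","gauge_short_butt","gauge_short_tip","flask_mid","ladle_mid","rammer_mid"):
        m=mark_of(q,n)
        print(q,[(np.array(k["xy"]),round(k["confidence"],2),dep(c,k["xy"])) for k in m[:2]])
print(grip_depth,get_obs())
a=np.hstack([C["scene"]["frame"],C["side"]["frame"]])[:,:,::-1]
E
```

```text
scene [1209.2 -129.1  960.9] [-2.5  0.   1.4]
rig [(array([362.6, 290. ]), 0.67, array([2511.3, 1173. , 2263. ]))]
spindle [(array([360.5, 282.6]), 0.9, array([2508.4, 1170.1, 2260. ])), (array([155.1, 235.5]), 0.53, array([3810.5, 2472.1, 3562.1]))]
sweep_collar [(array([262.3, 254.1]), 0.97, array([2748.1, 1409.7, 2499.7]))]
sweep_edge [(array([281.3, 301.6]), 0.67, array([2867.1, 1528.7, 2618.7])), (array([129.2, 323.5]), 0.39, array([3646.7, 2308.3, 3398.3]))]
screw_head [(array([259.9, 229.1]), 0.56, array([2750.2, 1411.8, 2501.8]))]
gauge_long_butt [(array([357.1, 281.1]), 0.76, array([2527.6, 1189.2, 2279.2]))]
gauge_long_tip []
gauge_short_butt [(array([398. , 320.4]), 0.61, array([2264.7,  926.4, 2016.3])), (array([258.8, 227.3]), 0.27, array([2759.9, 1421.5, 2511.5]))]
gauge_short_tip [(array([363.9, 328.5]), 0.84, array([2419.2, 1080.8, 2170.8])), (array([399.4, 319.6]), 0.54, array([2256.4,  918.1, 2008.1]))]
flask_mid [(array([125.9, 325.6]), 0.76, array([3656.3, 2317.9, 3407.9]))]
ladle_mid [(array([155.4, 238.7]), 0.93, array([3796.9, 2458.5, 3548.5]))]
rammer_mid [(ar
[... 479 characters left out ...]
y([-1146.5, -1876.3,   163. ]))]
gauge_long_tip [(array([330. , 299.7]), 0.58, array([-1278.3, -2008.1,    31.2]))]
gauge_short_butt []
gauge_short_tip []
flask_mid [(array([436.4, 379.5]), 0.78, array([-1738.2, -2468. ,  -428.7]))]
ladle_mid [(array([339.8, 424.4]), 0.93, array([-1154.1, -1883.9,   155.4]))]
rammer_mid []
18.8 {'time': 1.3, 'joint_positions': array([-0.1,  0.3,  1.5,  0. ,  1.3, -0.1]), 'dq': array([-0., -0.,  0., -0.,  0.,  0.]), 'tau': array([ -0. , -43.1, -24.4,   0.1,   0. ,   0. ]), 'tool_pos': array([525. ,   0. , 189.3]), 'tcp_rot': array([ 3.1, -0. ,  1.6]), 'contact_force': array([-0.5,  0.3,  0.8]), 'moment': array([ 0., -0., -0.]), 'grip_width': 91.9156684533357}
```

```bash
sed -i 's/np.array(c\["rotation"\])/rot(c["rotation"])/; s/^from plant import \*/from plant import *\nfrom scipy.spatial.transform import Rotation as Ro\ndef rot(r): return Ro.from_euler("xyz",r).as_matrix()/' h.py
python3 - <<'E'
from h import *
np.set_printoptions(precision=1,suppress=True)
C={};M={}
for n in("scene","side"):
    c=C[n]=capture(n)
    for q in("rig","spindle","sweep_collar","sweep_edge","screw_head","gauge_long_butt","gauge_long_tip","gauge_short_butt","gauge_short_tip","flask_mid","ladle_mid","rammer_mid"):
        for k in mark_of(q,n)[:1]:
            M.setdefault(q,[]).append((c,k["xy"])); print(n,q,np.array(k["xy"]),round(k["confidence"],2),dep(c,k["xy"]))
for q,o in M.items():
    if len(o)==2: print("tri",q,tri(o))
print(get_obs()["tcp_rot"])
a=np.hstack([C["scene"]["frame"],C["side"]["frame"]])[:,:,::-1]
b=[cv2.resize(C[n]["frame"][y:y+240,x:x+320,::-1],(800,600),interpolation=cv2.INTER_CUBIC) for n,x,y in(("scene",160,150),("side",190,180))]
cv2.imwrite("pics/a.png",b[0]);cv2.imwrite("pics/b.png",b[1])
E
```

```text
scene rig [362.5 293.1] 0.72 [603.1  89.1  19.8]
scene spindle [361.5 280.6] 0.57 [593.1  87.8  51. ]
scene sweep_collar [262.1 252.6] 0.78 [ 603.2 -104.8  206.9]
scene sweep_edge [284.2 300.1] 0.71 [587.9 -72.5  22.8]
scene screw_head [257.4 228.9] 0.7 [ 574.3 -106.2  238.3]
scene gauge_long_butt [358.4 281.6] 0.87 [588.2  83.1  42.3]
scene gauge_long_tip [306.8 298.4] 0.71 [601.8 -27.9  35.3]
scene gauge_short_butt [400.2 319.7] 0.79 [692.7 139.7  41.4]
scene gauge_short_tip [363.4 328.6] 0.77 [690.3  67.1  29.4]
scene flask_mid [125.  322.9] 0.78 [ 562.5 -395.8    5.6]
scene ladle_mid [157.2 238.7] 0.92 [ 354.2 -325.5    9.6]
scene rammer_mid [498.4 216.8] 0.91 [522.2 403.9  93.3]
side rig [297.2 287.3] 0.61 [555.4  71.1  22.2]
side sweep_collar [353.6 274.6] 0.95 [ 578.5 -114.3  196.8]
side sweep_edge [345.5 312.6] 0.92 [586.7 -86.4  40.1]
side screw_head [339.9 263.2] 0.71 [693.9  63.8  35.3]
side gauge_long_butt [300.7 277.9] 0.8 [572.5  78.3  40.8]
side gauge_long_tip [329. 299.] 0.96 [582.6 -26.6  41.8]
side gauge_short_butt [319.1 250.1] 0.56 [677.8 133.9  41.6]
side gauge_short_tip [340.3 262.3] 0.73 [585.9 -58.6 189.7]
side flask_mid [433.3 382.5] 0.91 [ 628.8 -351.4    4.7]
side ladle_mid [338.3 426.3] 0.91 [ 379.3 -310.1   12.4]
side rammer_mid [210.3 212.7] 0.55 [500.2 404.6  87.6]
tri rig [578.4  99.5 -16.3]
tri sweep_collar [ 586.5 -104.8  185.4]
tri sweep_edge [593.4 -75.4  28.4]
tri screw_head [557.9 -99.  226.4]
tri gauge_long_butt [579.3  86.6  29.8]
tri gauge_long_tip [592.8 -22.   27. ]
tri gauge_short_butt [686.  143.5  30.1]
tri gauge_short_tip [695.3  64.7  37.7]
tri flask_mid [ 596.1 -377.9   58.1]
tri ladle_mid [ 372.  -320.    30.5]
tri rammer_mid [507.  416.5  75.5]
[3.1 0.  1.6]
```

View pics/scene0.png

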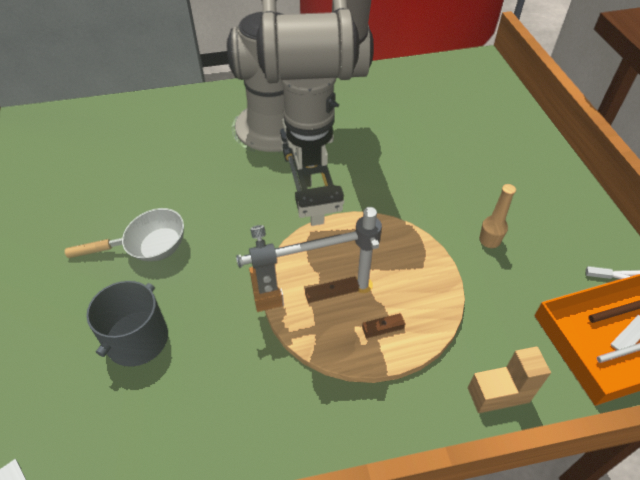

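View pics/b.png

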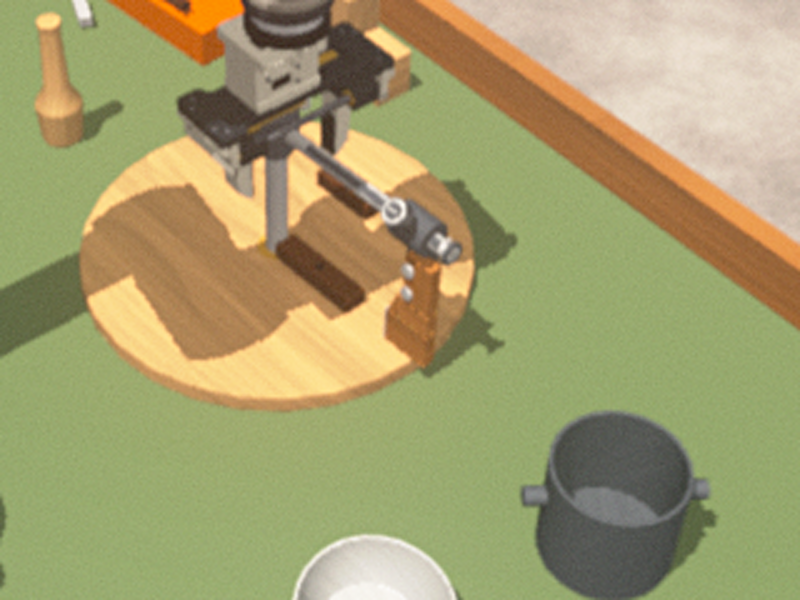

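The scene picture shows the long stick against the spindle (tip near 306,298 and butt near 358,281), with the short one beside it. The screw head is near (258,229) and leans to the robot's side. The gripper partly hides the rig in the side view. I'll raise the arm and go to a pre-grasp pose along the screw axis.

```bash
cat >> h.py <<'E'
TH=np.radians(2.4)
def Rrig(th=None):
    return Ro.from_euler("z",TH if th is None else th).as_matrix()
def Rtool(phi=0):
    # phi=0: jaws along rig -y ; turned about tool z by phi
    s,c=np.sin(np.radians(38)),np.cos(np.radians(38))
    B=np.array([[c,0,s],[0,-1,0],[s,0,-c]])   # columns x=(c,0,s), y=(0,-1,0), z=(s,0,-c)
    return Rrig()@B@Ro.from_euler("z",phi).as_matrix()
def move(goal_tcp,R):
    o=get_obs(); R0=rot(o["tcp_rot"]); s=R0.T@(np.array(goal_tcp)-o["tool_pos"])/200; r=Ro.from_matrix(R0.T@R).as_rotvec()/np.pi
    print("slide",np.round(s,4),"rot",np.round(r,4),"t",o["time"],"q",np.round(o["joint_positions"],3)); return s,r
E
python3 -c "
from h import *
H=np.array([558.8,-106,225.5]);a=Rtool()[:,2]
print(H+a*(19-70)); move(H+a*(19-70),Rtool())"
```

```text
[ 527.42880678 -107.31484256  265.68854843]
slide [-0.5366  0.0122 -0.3821] rot [-0.1608  0.1677  0.4672] t 2.6 q [-0.146  0.342  1.524 -0.     1.275 -0.146]
```

Request:
{"op": "servo_tool", "data": {
  "slide": [
    [0,0,-0.5],
    [0,0,-0.5],
    [0,0,-0.5]
  ],
  "rot": [
    [0,0,0],
    [0,0,0],
    [0,0,0]
  ],
  "claw": [70,70,70]
}}

```text
time: 2.98
tool_pos: [526.5, -0.2, 292.4]
tcp_rot: [3.135, 0.001, 1.571]
contact_force: [0.0, -0.0, 0.0]
grip_width: 70.9
```

```bash
python3 -c "
from h import *
H=np.array([558.8,-106,225.5]);a=Rtool()[:,2]
print(H+a*(19-70)); move(H+a*(19-70),Rtool())"
```

```text
[ 527.42880678 -107.31484256  265.68854843]
slide [-0.5355  0.0039  0.1343] rot [-0.1589  0.1664  0.4677] t 2.975 q [-0.146  0.282  1.327 -0.     1.525 -0.146]
```

Request:
{"op": "servo_tool", "data": {
  "slide": [
    [-0.535,0,0.05],
    [-0.535,0,0.05],
    [-0.535,0,0.05],
    [-0.535,0,0.05],
    [-0.535,0,0.05]
  ],
  "rot": [
    [-0.159,0.166,0.468],
    [-0.159,0.166,0.468],
    [-0.159,0.166,0.468],
    [-0.159,0.166,0.468],
    [-0.159,0.166,0.468]
  ],
  "claw": [70,70,70,70,70]
}}

```text
time: 3.6
tool_pos: [524.4, -107.3, 277.8]
tcp_rot: [3.005, -0.379, 0.736]
contact_force: [0.3, -0.4, 0.1]
grip_width: 70.3
```

```bash
python3 -c "
from h import *
H=np.array([558.8,-106,225.5]);a=Rtool()[:,2]
move(H+a*(19-70),Rtool())"
```

```text
slide [-0.0121  0.0018  0.0613] rot [-0.0685  0.0731  0.1972] t 3.6 q [-0.563  0.111  1.659  0.354  1.151  0.188]
```

Request:
{"op": "servo_tool", "data": {
  "slide": [
    [-0.012,0.002,0.061],
    [-0.012,0.002,0.061],
    [-0.012,0.002,0.061],
    [-0.012,0.002,0.061],
    [-0.012,0.002,0.061]
  ],
  "rot": [
    [-0.0685,0.073,0.197],
    [-0.0685,0.073,0.197],
    [-0.0685,0.073,0.197],
    [-0.0685,0.073,0.197],
    [-0.0685,0.073,0.197]
  ],
  "claw": [70,70,70,70,70]
}}

```text
time: 4.22
tool_pos: [526.7, -106.0, 265.6]
tcp_rot: [3.138, -0.66, 0.052]
contact_force: [0.1, -0.4, -0.7]
grip_width: 69.9
```

```bash
python3 - <<'E'
from h import *
np.set_printoptions(precision=1,suppress=True)
C={};M={}
for n in("wrist","scene","side"):
    c=C[n]=capture(n); save(c,n+"1.png")
    for q in("spindle","sweep_collar","screw_head","gauge_long_butt","gauge_long_tip"):
        for k in mark_of(q,n)[:1]:
            M.setdefault(q,[]).append((c,k["xy"])); print(n,q,np.array(k["xy"]),round(k["confidence"],2),dep(c,k["xy"]))
    for k in silhouettes("screw_head",n)[:1]: print(n,"sil",k["box"],k["confidence"])
for q,o in M.items():
    if len(o)>1: print("tri",q,tri(o))
H=np.array([558.8,-106,225.5]);a=Rtool()[:,2]
move(H+a*(19-70),Rtool()); print(get_obs()["tool_pos"])
print("pred head in wrist",proj(C["wrist"],H))
E
```

```text
wrist spindle [139.  286.8] 0.83 [483.9 -70.  377. ]
wrist sweep_collar [319.2 215.1] 0.78 [ 573.1 -105.9  238.1]
wrist screw_head [320.2 228.6] 0.56 [ 565.3 -106.9  235.4]
wrist gauge_long_butt [147.2 280.7] 0.58 [486.4 -69.9 373.3]
wrist gauge_long_tip [245.4 282. ] 0.96 [588.1 -27.6  41.5]
wrist sil [297.1, 208.7, 339.3, 256.6] 0.65
scene spindle [361.4 282.9] 0.62 [594.1  87.7  44.4]
scene sweep_collar [263.1 252.9] 0.78 [ 604.3 -103.2  207. ]
scene screw_head [258.6 230.8] 0.48 [ 576.5 -104.6  235.4]
scene gauge_long_butt [355.7 279.9] 0.91 [582.3  78.9  41.3]
scene gauge_long_tip [306.4 300. ] 0.62 [597.1 -28.   22.5]
scene sil [253.2, 225.0, 264.8, 244.3] 0.5
side spindle [300.9 273.4] 0.83 [577.1  83.5  50.5]
side sweep_collar [355.7 274.3] 0.95 [ 580.1 -119.4  200.8]
side screw_head [346.1 268.6] 0.62 [ 556.2 -112.3  227. ]
side gauge_long_butt [304.2 276.9] 0.69 [580.5  73.8  43.2]
side gauge_long_tip [332.  296.6] 0.63 [592.2 -26.6  44.4]
tri spindle [583.4  92.3  33.4]
tri sweep_collar [ 593.  -105.2  189. ]
tri screw_head [ 566.  -105.6  221.6]
tri gauge_long_butt [583.   78.4  40.7]
tri gauge_long_tip [596.9 -24.4  30.4]
slide [-0.  0.  0.] rot [-0.  0.  0.] t 5.275 q [-0.6 -0.   2.   0.6  0.7  0.6]
[ 528.1 -107.   267.2]
pred head in wrist [318.1 244.6]
```

View pics/wrist1.png

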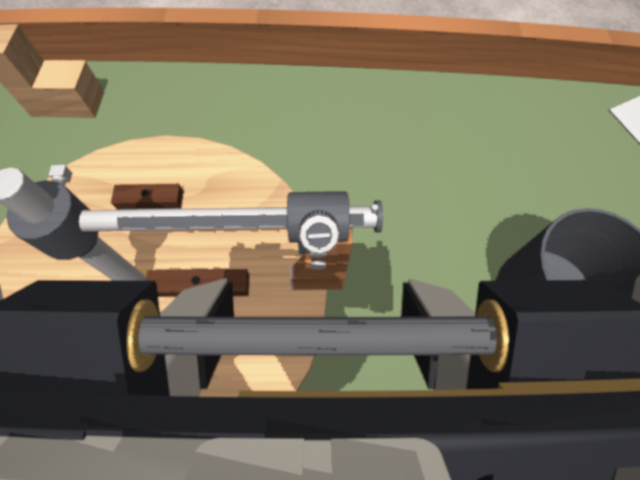

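The wrist picture shows the head's top disc at about (319,234) and the bar running level from (90,221) to (370,214). The collar is at (318,215) and the long stick's tip at (247,282). I'll fit the bar and head from the wrist depth.

```bash
python3 - <<'E'
from h import *
from scipy.optimize import least_squares
np.set_printoptions(precision=2,suppress=True)
c=capture("wrist"); d=c["depth"]
vv,uu=np.mgrid[150:320,60:420]; uu=uu.ravel();vv=vv.ravel(); dd=d[vv,uu]
und=cv2.undistortPoints(np.stack([uu,vv],1).astype(float)[:,None],K(c),np.array(c["D"],float))[:,0]
P=(np.c_[und,np.ones(len(und))]*dd[:,None])@rot(c["rotation"]).T+c["position"]
bar=(uu>110)&(uu<280)&(P[:,2]>180)&(P[:,2]<210)&(vv>200)&(vv<235)
B=P[bar]; print(len(B),B[:,2].max())
def f(p):  # axis x=p0+p1*(y+0), z=p2
    dx=(B[:,0]-p[0]-p[1]*B[:,1])/np.sqrt(1+p[1]**2); return np.hypot(dx,B[:,2]-p[2])-8
s=least_squares(f,[584,-.04,190],loss="soft_l1"); print("bar x0,slope,z",s.x,np.std(s.fun), "x at y=-105",s.x[0]-105*s.x[1])
# head top: points >50 along axis
th=-np.arctan(s.x[1]); print("yaw deg",np.degrees(th)*-1*-1)
yaw=np.arctan(-s.x[1]); a=Ro.from_euler("z",yaw).as_matrix()@np.array([-np.sin(np.radians(38)),0,np.cos(np.radians(38))])
h=(abs(uu-319)<24)&(abs(vv-232)<26); Q=P[h]
o=np.array([s.x[0]-105*s.x[1],-105,s.x[2]]); t=(Q-o)@a
print("axis heights pct",np.percentile(t,[50,70,80,90,95]))
top=Q[t>np.percentile(t,90)-4]; print(len(top),top.mean(0),(top.min(0)+top.max(0))/2, "mid head", top.mean(0)-9*a, "perp pts to bar", (top.mean(0)-o)@a)
x=np.cross([-s.x[1]*-1,1,0],a); print(a)
g=cv2.cvtColor(c["frame"],cv2.COLOR_RGB2GRAY)[200:270,280:360]
print(cv2.HoughCircles(cv2.resize(g,None,fx=4,fy=4),cv2.HOUGH_GRADIENT,1,50,param1=120,param2=25,minRadius=50,maxRadius=100))
print(c["position"],get_obs()["joint_positions"])
cx=np.c_[uu,vv][h][t>np.percentile(t,90)-4]; print("top px",cx.mean(0),cx.min(0),cx.max(0))
# edge of collar along y
co=P[(P[:,2]>200)&(P[:,2]<212)&(abs(uu-319)<60)&(vv<215)]; print("collar y",np.percentile(co[:,1],[1,99]))
# stick tip
st=P[(abs(uu-200)<60)&(vv>268)&(abs(P[:,2]-42)<4)]; print("stick",len(st),np.percentile(st[:,1],[1,50,99]),np.percentile(st[:,0],[1,50,99]))
E
```

```text
3638 199.90241362737999
bar x0,slope,z [588.86  -0.06 189.79] 0.6610497181123782 x at y=-105 595.5200076274548
yaw deg 3.6277404518895784
axis heights pct [51.35 53.67 54.46 55.23 55.69]
1206 [ 561.97 -106.41  235.18] [ 517.66 -106.19  342.86] mid head [ 567.5  -106.05  228.09] perp pts to bar 56.43714803281917
[-0.61 -0.04  0.79]
[[[149.5 148.5  74.9]]]
[ 461.41 -110.22  462.96] [-0.59 -0.03  1.97  0.58  0.73  0.58]
top px [317.3  236.79] [297 210] [340 256]
collar y [-147.81  -82.79]
stick 1608 [-28.15  31.83  80.07] [573.27 590.59 602.36]
```

```bash
sed -i 's/^TH=.*/TH=np.radians(3.6)/' h.py; python3 - <<'E'
from h import *
np.set_printoptions(precision=3,suppress=True)
c=capture("wrist"); a=-Rtool()[:,2]
top=at_z(c,(317.4,237),189.8+54*np.cos(np.radians(38))); H=top-9*a; print("top",top,"head",H)
print("from bar",np.array([595.5,-105,189.8])+45*a)
g=dep(c,(317.4,237));print("dep",g)
for H in (H,):
  for b in (0,-30):
    move(H-a*(18+b) if b else H+a*(-18+30),Rtool())
E
```

```text
top [ 563.163 -106.429  232.353] head [ 568.693 -106.081  225.26 ]
from bar [ 567.85 -106.74  225.26]
dep [ 562.384 -106.458  234.117]
slide [0.031 0.005 0.23 ] rot [ 0.004  0.    -0.003] t 5.375 q [-0.594 -0.029  1.973  0.585  0.727  0.576]
slide [0.031 0.005 0.23 ] rot [ 0.004  0.    -0.003] t 5.375 q [-0.594 -0.029  1.973  0.585  0.727  0.576]
```

Request:
{"op": "servo_tool", "data": {
  "slide": [
    [0.029,0.006,0.1],
    [0.029,0.006,0.22],
    [0.029,0.006,0.3],
    [0.029,0.006,0.37],
    [0.029,0.006,0.37]
  ],
  "rot": [
    [0.004,0,-0.003],
    [0.004,0,-0.003],
    [0.004,0,-0.003],
    [0.004,0,-0.003],
    [0.004,0,-0.003]
  ],
  "claw": [50,50,50,50,50]
}}

```text
time: 6.0
tool_pos: [578.2, -105.6, 211.5]
tcp_rot: [-3.14, -0.662, 0.064]
contact_force: [0.6, 0.8, 0.0]
grip_width: 49.7
```

```bash
python3 - <<'E'
from h import *
np.set_printoptions(precision=3,suppress=True)
H=np.array([568.3,-106.4,225.3]); a=-Rtool()[:,2]
move(H-18*a,Rtool()); o=get_obs(); print(o["tool_pos"],o["contact_force"])
c=capture("wrist"); cv2.imwrite("pics/w2.png",c["frame"][160:480,120:520,::-1])
print(proj(c,H+9*a))
E
```

```text
slide [0.004 0.001 0.005] rot [-0.001  0.001  0.   ] t 6.0 q [-0.525  0.135  1.967  0.682  0.574  0.488]
[ 578.173 -105.612  211.499] [0.635 0.765 0.029]
[315.658 290.675]
```

View pics/w2.png

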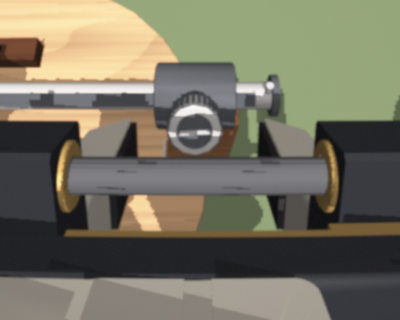

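The head sits between the pads, with its top at about (314,290) against a predicted (316,291). I'll close the jaws.

Request:
{"op": "servo_tool", "data": {
  "slide": [
    [0.003,0.001,0],
    [0.003,0.001,0],
    [0.003,0.001,0],
    [0.003,0.001,0],
    [0.003,0.001,0]
  ],
  "rot": [
    [0,0,0],
    [0,0,0],
    [0,0,0],
    [0,0,0],
    [0,0,0]
  ],
  "claw": [15,15,15,15,15]
}}

```text
time: 6.68
tool_pos: [578.7, -106.1, 212.9]
tcp_rot: [-3.141, -0.663, 0.064]
contact_force: [-0.5, -0.4, 0.5]
grip_width: 15.2
```

```bash
python3 - <<'E'
from h import *
o=get_obs(); print(o["grip_width"],o["contact_force"],o["tool_pos"])
c=capture("wrist"); b=cv2.resize(c["frame"][200:360,200:440,::-1],(600,400)); 
s=capture("scene"); k=proj(s,[568,-106,225]).astype(int); print(k,mark_of("screw_head","wrist"))
b2=cv2.resize(s["frame"][k[1]-40:k[1]+40,k[0]-60:k[0]+60,::-1],(600,400)) 
s2=capture("side"); k=proj(s2,[568,-106,225]).astype(int); b3=cv2.resize(s2["frame"][k[1]-40:k[1]+40,k[0]-60:k[0]+60,::-1],(600,400))
cv2.imwrite("pics/w3.png",cv2.resize(np.vstack([b,np.hstack([cv2.resize(b2,(300,200)),cv2.resize(b3,(300,200))])]),(600,600)))
E
```

```text
15.166611072970438 [-0.48456741 -0.44166664  0.54716801] [ 578.65403431 -106.11659356  212.88207759]
[257 231] []
```

View pics/w3.png

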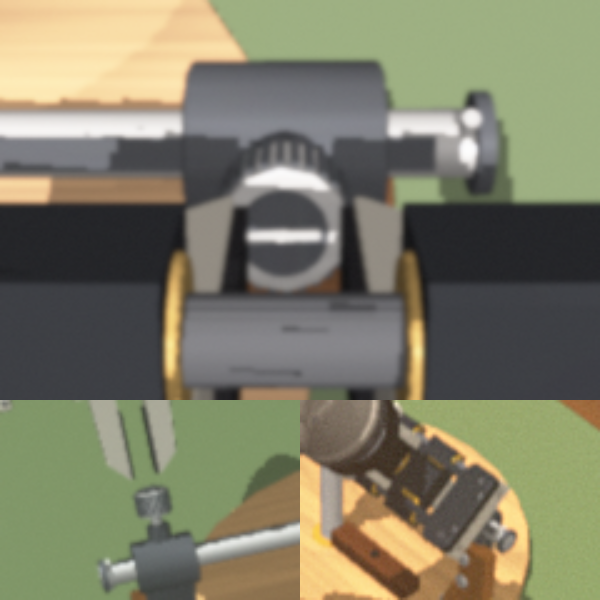

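```bash
python3 - <<'E'
from h import *
np.set_printoptions(precision=1,suppress=True)
o=get_obs(); R=rot(o["tcp_rot"]); p=o["tool_pos"]; print(R, o["joint_positions"])
c={n:capture(n) for n in("scene","side","wrist")}
for d in(0,-19,-40,-60):
  for e in(-8,8):
    q=p+R@[0,e,d]; print(d,e,q,*[proj(c[n],q) for n in c])
print(c["wrist"]["position"],c["wrist"]["rotation"])
for u,v in((251,220),(260,219),(257,231),(257,226)): print(u,v,dep(c["scene"],(u,v)))
for u,v in((285,320),(316,285),(350,320),(310,320),(316,294)): print(u,v,dep(c["wrist"],(u,v)))
H=np.array([568.3,-106.4,225.3]);print([proj(c[n],H) for n in c])
for n in c: print(n,[(k["box"],k["confidence"]) for k in silhouettes("screw_head",n)])
E
```

```text
[[ 0.8  0.1  0.6]
 [ 0.1 -1.   0. ]
 [ 0.6 -0.  -0.8]] [-0.5  0.1  2.   0.7  0.6  0.5]
0 -8 [578.1 -98.1 212.8] [263.5 239.1] [349.2 265.7] [299.6 272.8]
0 8 [ 579.2 -114.1  212.8] [254.7 241. ] [354.1 269.3] [331.4 272.8]
-19 -8 [566.5 -98.9 227.8] [261.4 228.9] [345.8 263.2] [298.  286.4]
-19 8 [ 567.5 -114.8  227.8] [252.5 230.8] [350.7 266.8] [332.8 286.4]
-40 -8 [553.6 -99.7 244.3] [259.1 217.4] [341.9 260.3] [295.7 304.9]
-40 8 [ 554.6 -115.7  244.3] [250.2 219.3] [346.9 264. ] [334.8 304.9]
-60 -8 [ 541.3 -100.5  260.1] [256.8 206.4] [338.1 257.5] [293.  327.2]
-60 8 [ 542.3 -116.5  260.1] [247.9 208.2] [343.1 261.3] [337.1 327.1]
[ 512.1 -111.1  408.5] [-2.7 -0.  -1.5]
251 220 [ 335.3 -109.5    1.3]
260 219 [562.5 -98.9 249.7]
257 231 [ 576.7 -107.4  235.7]
257 226 [ 563.8 -105.8  234.2]
285 320 [ 530.2 -103.3  323.8]
316 285 [ 565.2 -107.3  235.8]
350 320 [ 530.9 -116.8  324.2]
310 320 [ 530.5 -108.5  324. ]
316 294 [ 561.8 -107.5  233.5]
[array([257.5, 231.2]), array([348.5, 265.4]), array([314.6, 285.2])]
scene [([251.1, 221.8, 266.5, 242.3], 0.52), ([239.9, 209.5, 466.7, 381.9], 0.38)]
side []
wrist [([288.2, 249.8, 340.4, 318.3], 0.88)]
```

```bash
python3 - <<'E'
from h import *
np.set_printoptions(precision=1,suppress=True)
o=get_obs(); R=rot(o["tcp_rot"]); p=o["tool_pos"]
for n in("scene","side"):
    c=capture(n); vv,uu=np.mgrid[0:480,0:640]; uu=uu.ravel();vv=vv.ravel()
    und=cv2.undistortPoints(np.stack([uu,vv],1).astype(float)[:,None],K(c),np.array(c["D"],float))[:,0]
    P=(np.c_[und,np.ones(len(und))]*c["depth"][vv,uu][:,None])@rot(c["rotation"]).T+c["position"]
    T=(P-p)@R
    for lo in range(-100,20,6):
        m=(abs(T[:,0])<25)&(abs(T[:,1])<35)&(T[:,2]>=lo)&(T[:,2]<lo+6)
        if m.sum(): print(n,lo,m.sum(),"y",np.sort(T[m,1])[::max(1,m.sum()//6)],"x",np.percentile(T[m,0],[5,50,95]))
E
```

```text
scene -100 78 y [-34.  -22.7 -15.8  -8.9  16.9  23.8] x [ 8.6 12.7 16.2]
scene -94 79 y [-26.5 -19.7 -13.4  -8.6  16.5  22.8  28.3] x [ 7.8 11.4 13.7]
scene -88 72 y [-25.2 -19.3 -13.6  -8.7  14.8  21.6] x [ 3.7 11.7 14.7]
scene -82 83 y [-25.4 -18.1 -12.4  -6.7  13.5  19.3  25.8] x [ 7.8 11.2 14.3]
scene -76 76 y [-24.1 -18.7 -12.6  -6.6  13.6  20.1  25.7] x [ 5.1 11.8 14. ]
scene -70 73 y [-24.7 -17.7 -10.4   8.4  14.6  20.2  26.4] x [ 7.7 11.6 14.2]
scene -64 74 y [-24.2 -18.  -11.1   8.6  15.1  20.9  25.9] x [ 5.  11.4 14. ]
scene -58 70 y [-22.7 -17.  -11.4  -6.9  12.8  18.2  24. ] x [ 6.2 11.6 14.1]
scene -52 64 y [-23.3 -17.  -12.1  -7.1  11.5  17.6  21.9] x [ 7.7 11.1 14.5]
scene -46 44 y [-18.5 -13.1 -10.1  -6.8  10.1  13.5  17.6] x [ 6.3 11.2 14.5]
scene -40 13 y [-11.6  -9.5  -7.8  -6.3   9.9  11.6  14.5] x [ 3.6 11.3 12.8]
scene -28 46 y [-11.6  -7.   -4.5  -1.3   1.5   4.3   8. ] x [-2.3  8.  13.8]
scene -22 52 y [-13.1  -9.3  -4.3  -0.3   3.7   7.5  10.6] x [ 4.4 10.5 14.4]
scene -16 46 y [-13.1  -9.1  -4.9  -1.1   2.2   5.8   9.5] x [ 5.4 10.6 14.8]
scene -10 26 y [-12.1  -5.7  -2.1  -0.1   3.7   6.8  10.1] x [ 4.6 10.7 14.3]
scene -4 25 y [-8.1 -4.3 -2.4 -0.4  1.3  3.1  6.3] x [-0.   4.7  8.4]
scene 2 30 y [-9.  -5.6 -2.9  0.1  2.4  5.3] x [ 3.2  7.9 11.1]
scene 8 90 y [-21.8 -13.5  -6.    1.    7.4  14.2] x [-0.7  7.7 12.3]
scene 14 101 y [-22.8 -15.7  -7.8  -1.5   5.9  13.   19.7] x [10.2 14.6 18.6]
side 8 1 y [23.6] x [2. 2. 2.]
side 14 23 y [20.2 21.1 23.3 24.  26.3 28.1 31.1 33.5] x [-12.3  -0.3   5.5]
```

The scene depth shows the real fingertips about 37 mm short of the reported TCP, and the head was not gripped. I'll open, advance part-way and measure the tips by vision again.

Request:
{"op": "servo_tool", "data": {
  "slide": [
    [0,0,0],
    [0,0,0],
    [0,0,0],
    [0,0,0.05],
    [0,0,0.05]
  ],
  "rot": [
    [0,0,0],
    [0,0,0],
    [0,0,0],
    [0,0,0],
    [0,0,0]
  ],
  "claw": [46,46,46,46,46]
}}

```text
time: 7.9
tool_pos: [584.8, -105.5, 203.9]
tcp_rot: [-3.14, -0.662, 0.064]
contact_force: [-0.7, 0.1, -0.1]
grip_width: 45.8
```

```bash
cat >> h.py <<'E'
def tips(n="scene",Y=60):
    o=get_obs(); R=rot(o["tcp_rot"]); p=o["tool_pos"]
    c=capture(n); vv,uu=np.mgrid[0:480,0:640]; uu=uu.ravel();vv=vv.ravel()
    und=cv2.undistortPoints(np.stack([uu,vv],1).astype(float)[:,None],K(c),np.array(c["D"],float))[:,0]
    P=(np.c_[und,np.ones(len(und))]*c["depth"][vv,uu][:,None])@rot(c["rotation"]).T+c["position"]
    return c,(P-p)@R,P
E
python3 - <<'E'
from h import *
np.set_printoptions(precision=1,suppress=True)
c,T,P=tips()
for lo in range(-80,20,5):
    m=(abs(T[:,0])<25)&(abs(T[:,1])<50)&(T[:,2]>=lo)&(T[:,2]<lo+5)
    if m.sum(): print(lo,m.sum(),"y",np.sort(T[m,1])[::max(1,m.sum()//8)],"x",np.percentile(T[m,0],[5,50,95]))
print(get_obs()["grip_width"],get_obs()["contact_force"])
E
```

```text
-80 64 y [-40.6 -36.4 -31.  -26.5 -22.1  28.6  33.7  37.7] x [ 6.9 11.5 14.4]
-75 63 y [-39.5 -35.6 -31.5 -27.  -23.2  25.5  29.7  33.4  38.8] x [ 5.8 11.2 14.4]
-70 61 y [-39.2 -34.6 -29.8 -25.8 -22.4  26.7  30.7  34.6  39.2] x [ 8.  11.5 14.7]
-65 61 y [-39.2 -35.3 -30.5 -26.5 -22.9  26.5  30.3  34.9  38.6] x [ 7.1 11.6 14.5]
-60 61 y [-38.7 -35.1 -31.  -26.1 -22.2  26.2  30.5  34.7  39.3] x [ 8.  11.3 14.3]
-55 55 y [-38.8 -35.4 -30.5 -27.1 -23.   25.2  29.9  33.6  37.   40.6] x [ 5.7 10.9 13.9]
-50 53 y [-36.7 -32.9 -28.7 -25.1 -22.1  25.6  29.4  32.7  36.4] x [ 8.  11.4 14.9]
-45 33 y [-31.9 -29.8 -26.5 -24.5 -22.4  24.9  27.1  30.5  33.8] x [ 6.8 11.7 13.8]
-40 40 y [-27.4 -22.4  -6.6  -3.8  -0.3   2.1   6.1  26.1] x [-2.6  8.4 13.2]
-35 46 y [-12.7 -10.2  -7.2  -4.6  -0.9   1.3   4.5   6.4   9.4  11.2] x [ 3.2 10.7 15.9]
-30 38 y [-11.5  -9.1  -7.1  -3.6  -1.6   1.8   5.1   7.2   9.2  11.5] x [ 5.2 11.7 15.3]
-25 41 y [-13.2  -9.9  -6.5  -2.8  -0.4   2.8   4.8   8.5  11.3] x [ 5.7 11.6 14.6]
-20 20 y [-11.5  -7.3  -5.2  -3.5  -0.1   1.9   3.8   5.3   7.1  10.4] x [ 5.6 10.2 14.4]
-15 16 y [-8.  -3.9 -3.3 -2.3 -1.7  0.4  0.9  2.2] x [1.2 3.8 8.8]
-10 28 y [-7.6 -6.5 -5.1 -1.9 -0.2  1.6  3.1  4.1  5.5  7.1] x [2.6 6.6 9.6]
-5 31 y [-17.3  -7.9  -4.6  -2.8  -1.4   0.9   2.5   4.6   6.6   8.2  19.5] x [ 0.9  7.4 11.8]
0 97 y [-22.3 -16.  -11.6  -6.1  -0.1   6.1  11.   16.5  21.3] x [ 0.   9.5 14.2]
5 103 y [-29.8 -17.7 -11.3  -5.7   0.4   6.4  13.2  18.8  41.4] x [ 6.  15.5 19.5]
10 174 y [-49.7 -39.3 -28.9 -15.7  -3.7   8.9  21.   30.5  43.8] x [ 1.3  9.4 21.1]
15 154 y [-49.7 -38.  -27.3 -15.4  -2.5  11.3  23.1  35.5  46.2] x [ 6.5 12.  21.7]
46.044936956144355 [-1.1  0.1  0.2]
```

Request:
{"op": "servo_tool", "data": {
  "slide": [
    [0,0,0.07],
    [0,0,0.14],
    [0,0,0.14],
    [0,0,0.14],
    [0,0,0.14]
  ],
  "rot": [
    [0,0,0],
    [0,0,0],
    [0,0,0],
    [0,0,0],
    [0,0,0]
  ],
  "claw": [46,46,46,30,15]
}}

```text
time: 8.57
tool_pos: [602.0, -104.7, 183.1]
tcp_rot: [-3.141, -0.663, 0.064]
contact_force: [0.9, -0.4, -0.2]
grip_width: 30.9
```

Request:
{"op": "servo_tool", "data": {
  "slide": [
    [0,0,0],
    [0,0,0],
    [0,0,0]
  ],
  "rot": [
    [0,0,0],
    [0,0,0],
    [0,0,0]
  ],
  "claw": [15,15,15]
}}

```text
time: 8.95
tool_pos: [602.0, -104.4, 183.1]
tcp_rot: [-3.141, -0.663, 0.064]
contact_force: [-2.2, 1.8, 2.0]
grip_width: 23.0
```

```bash
python3 - <<'E'
from h import *
np.set_printoptions(precision=2,suppress=True)
o=get_obs();print(o["tool_pos"],o["contact_force"],o["moment"],o["grip_width"],o["joint_positions"])
c,T,P=tips()
for lo in range(-60,0,5):
    m=(abs(T[:,0])<25)&(abs(T[:,1])<50)&(T[:,2]>=lo)&(T[:,2]<lo+5)
    if m.sum(): print(lo,m.sum(),"y",np.sort(T[m,1])[::max(1,m.sum()//8)],"x",np.percentile(T[m,0],[5,50,95]))
E
```

```text
[ 601.98 -104.45  183.14] [-2.19  1.84  1.97] [0.29 0.41 0.15] 22.979721915188346 [-0.49  0.22  1.96  0.75  0.5   0.43]
-60 93 y [-28.13 -21.8  -14.48  -8.12  -1.51   5.15  13.28  20.36  26.59] x [ 7.43 11.09 14.7 ]
-55 91 y [-26.99 -19.84 -13.51  -5.01   2.08   7.85  14.6   20.43  28.54] x [ 7.58 11.54 14.73]
-50 82 y [-26.31 -18.29 -11.98  -6.06   0.88   8.23  13.64  19.52  26.32] x [ 6.68 11.62 13.9 ]
-45 45 y [-21.42 -16.82 -13.88 -10.93  -2.04   1.87  12.91  16.8   19.81] x [ 3.38 10.61 13.14]
-40 36 y [-14.78 -11.56  -6.6   -3.15  -0.84   1.45   4.29   6.52  14.1 ] x [-0.41  6.35 12.62]
-35 25 y [-7.2  -4.76 -2.99  0.05  1.92  3.62  5.61  7.44  9.14] x [2.76 7.25 9.26]
-30 64 y [-19.99 -14.5   -7.51  -2.62   1.73   6.6   10.45  17.02] x [-1.79  6.46 11.02]
-25 94 y [-20.7  -14.98  -9.23  -4.47   0.88   5.6   11.69  17.03  22.56] x [ 6.26 12.02 16.41]
-20 133 y [-48.08 -33.42 -17.31  -7.98   0.67   9.86  18.79  29.96  43.72] x [-0.54 14.47 19.48]
-15 166 y [-49.71 -38.23 -28.4  -14.49  -1.93   9.49  20.11  30.87  42.73] x [ 3.5  10.45 21.56]
-10 147 y [-49.95 -38.07 -25.14 -11.8   -0.65  10.57  22.7   34.19  45.2 ] x [ 6.25 11.34 21.12]
-5 115 y [-48.85 -34.42 -20.75 -10.74  -1.2    8.84  18.41  31.43  44.25] x [ 3.47 16.13 20.9 ]
```

It is gripped at 23 mm with low force. Now I'll slacken it, turning about tool −z.

Request:
{"op": "servo_tool", "data": {
  "slide": [
    [0,0,0],
    [0,0,0],
    [0,0,0],
    [0,0,0],
    [0,0,0]
  ],
  "rot": [
    [0,0,-0.05],
    [0,0,-0.1],
    [0,0,-0.15],
    [0,0,-0.2],
    [0,0,-0.25]
  ],
  "claw": [15,15,15,15,15]
}}

```text
time: 9.62
tool_pos: [602.0, -104.5, 183.1]
tcp_rot: [2.635, -0.449, 0.972]
contact_force: [-2.0, 1.9, 3.1]
grip_width: 23.2
```

```bash
python3 - <<'E'
from h import *
np.set_printoptions(precision=2,suppress=True)
o=get_obs();R=rot(o["tcp_rot"]);print(o["tool_pos"],"Ftool",R.T@o["contact_force"],"Mtool",R.T@o["moment"],o["grip_width"],o["joint_positions"])
E
```

```text
[ 601.98 -104.47  183.14] Ftool [ 1.7  -1.16 -3.59] Mtool [ 0.48 -0.04  0.23] 23.222290618875363 [-0.49  0.22  1.96  0.75  0.5  -0.36]
```

Request:
{"op": "servo_tool", "data": {
  "slide": [
    [0,0,0],
    [0,0,0],
    [0,0,0],
    [0,0,0],
    [0,0,0]
  ],
  "rot": [
    [0,0,-0.05],
    [0,0,-0.1],
    [0,0,-0.15],
    [0,0,-0.2],
    [0,0,-0.25]
  ],
  "claw": [15,15,15,15,15]
}}

```text
time: 10.25
tool_pos: [601.9, -104.4, 183.0]
tcp_rot: [2.478, 0.002, 1.639]
contact_force: [-3.1, 1.2, 3.8]
grip_width: 22.9
```

Request:
{"op": "servo_tool", "data": {
  "slide": [
    [0,0,0],
    [0,0,0],
    [0,0,0],
    [0,0,0],
    [0,0,0]
  ],
  "rot": [
    [0,0,-0.055],
    [0,0,-0.11],
    [0,0,-0.165],
    [0,0,-0.22],
    [0,0,-0.275]
  ],
  "claw": [15,15,15,15,15]
}}

```text
time: 10.88
tool_pos: [601.7, -104.5, 182.9]
tcp_rot: [2.674, 0.489, 2.386]
contact_force: [-2.5, 1.4, 3.7]
grip_width: 23.1
```

```bash
cat > st.py <<'E'
from h import *
np.set_printoptions(precision=3,suppress=True)
o=get_obs();R=rot(o["tcp_rot"]);rg=Rrig()
print(o["time"],o["tool_pos"],"Frig",rg.T@o["contact_force"],"Mtool",R.T@o["moment"],o["grip_width"],"q6",o["joint_positions"][5])
print("tool-frame dir of rig +y:",R.T@rg[:,1],"phi",Ro.from_matrix(Rtool().T@R).as_rotvec())
E
python3 st.py; python3 - <<'E'
from h import *
np.set_printoptions(precision=1,suppress=True)
M={}
for n in("scene","wrist","side"):
    c=capture(n); save(c,n+"5.png")
    for q in("sweep_collar","sweep_edge","gauge_long_tip","gauge_long_butt","spindle"):
        for k in mark_of(q,n)[:1]: M.setdefault(q,[]).append((c,k["xy"])); print(n,q,k["xy"],round(k["confidence"],2),dep(c,k["xy"]))
for q,o in M.items():
    if len(o)>1: print(q,tri(o))
E
```

```text
10.875 [ 601.725 -104.474  182.928] Frig [-2.373  1.553  3.659] Mtool [-0.014  0.61   0.276] 23.135480577406497 q6 -2.0077387551767756
tool-frame dir of rig +y: [0.645 0.764 0.002] phi [ 0.001  0.002 -2.441]
scene sweep_collar [263.1, 256.9] 0.97 [ 610.5 -104.3  203.6]
scene sweep_edge [282.3, 301.6] 0.82 [603.1 -78.   41.5]
scene gauge_long_tip [307.6, 297.3] 0.96 [602.8 -26.3  40.2]
scene gauge_long_butt [355.4, 283.3] 0.57 [591.6  75.8  43.1]
scene spindle [359.1, 284.4] 0.68 [593.7  83.2  39.9]
wrist sweep_collar [316.6, 278.0] 0.97 [ 578.5 -101.7  201.5]
wrist sweep_edge [259.4, 104.9] 0.97 [586.9 -78.9  49. ]
wrist gauge_long_tip [308.4, 53.9] 0.87 [595.7 -28.4  22.1]
side sweep_collar [354.6, 274.0] 0.96 [ 563.6 -133.   221.7]
side sweep_edge [344.9, 309.9] 0.82 [587.6 -82.6  46.1]
side gauge_long_tip [331.3, 297.9] 0.9 [ 466.6 -169.6  237.3]
side gauge_long_butt [301.3, 276.6] 0.72 [574.8  78.8  43.8]
side spindle [303.3, 275.4] 0.89 [580.9  78.1  45.1]
sweep_collar [ 594.3 -104.4  185.5]
sweep_edge [596.  -77.2  33.7]
gauge_long_tip [594.  -25.4  31. ]
gauge_long_butt [581.9  82.2  33.2]
spindle [588.4  86.1  33.3]
```

View pics/wrist5.png

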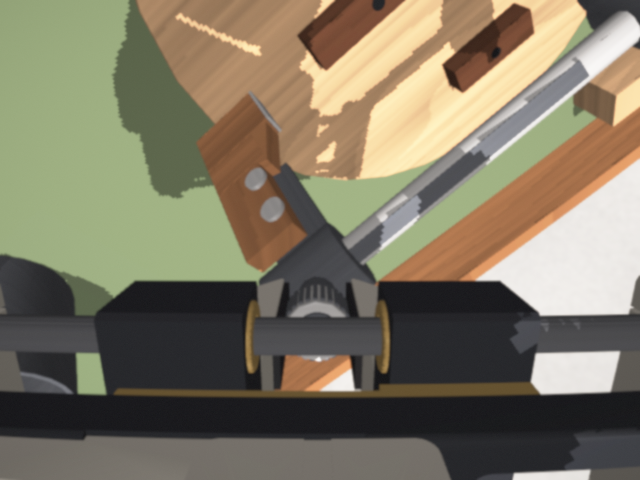

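The wrist view shows the working edge at about (262,105) and the long stick's near end at (310,45), so there is a clear gap. I'll slide inward gently, first part.

Request:
{"op": "servo_tool", "data": {
  "slide": [
    [0.006,0.008,0],
    [0.016,0.019,0],
    [0.032,0.038,0],
    [0.052,0.061,0],
    [0.071,0.084,0]
  ],
  "rot": [
    [0,0,0],
    [0,0,0],
    [0,0,0],
    [0,0,0],
    [0,0,0]
  ],
  "claw": [15,15,15,15,15]
}}

```text
time: 12.4
tool_pos: [600.4, -83.4, 183.0]
tcp_rot: [2.671, 0.486, 2.376]
contact_force: [-6.0, -3.8, 4.3]
grip_width: 23.5
```

```bash
python3 st.py
```

```text
12.4 [600.418 -83.434 182.951] Frig [-6.255 -3.391  4.334] Mtool [ 0.77   0.495 -0.126] 23.471381594468664 q6 -1.9409303053743134
tool-frame dir of rig +y: [ 0.651  0.759 -0.   ] phi [ 0.    -0.001 -2.432]
```

```bash
cat > gap.py <<'E'
from h import *
np.set_printoptions(precision=1,suppress=True)
import sys
rg=Rrig(); M={}
for n in("wrist","scene","side"):
    c=capture(n); cv2.imwrite(f"pics/{n}_{sys.argv[1]}.png",c["frame"][:,:,::-1]); r={}
    for q,z in(("sweep_edge",34),("gauge_long_tip",32)):
        for k in mark_of(q,n)[:1]: r[q]=rg.T@at_z(c,k["xy"],z); M.setdefault(q,[]).append((c,k["xy"])); print(n,q,k["xy"],round(k["confidence"],2),r[q])
    if len(r)==2: print(n,"gap",(r["gauge_long_tip"]-r["sweep_edge"])[1])
t={q:rg.T@tri(o) for q,o in M.items() if len(o)>1}; print(t)
if len(t)==2: print("trigap",(t["gauge_long_tip"]-t["sweep_edge"])[1])
E
python3 gap.py 6
```

```text
wrist sweep_edge [261.7, 104.7] 0.69 [590.6 -94.5  34. ]
wrist gauge_long_tip [287.3, 72.4] 0.6 [586.7 -65.7  32. ]
wrist gap 28.814262287996115
scene sweep_edge [292.4, 300.6] 0.94 [595.2 -94.8  34. ]
scene gauge_long_tip [305.5, 297.4] 0.69 [593.7 -67.   32. ]
scene gap 27.758978236940322
side sweep_edge [340.2, 305.0] 0.66 [592.1 -91.7  34. ]
side gauge_long_tip [331.4, 297.9] 0.87 [593.5 -57.6  32. ]
side gap 34.07555104717321
{'sweep_edge': array([592.6, -93.5,  32.4]), 'gauge_long_tip': array([590.5, -64.1,  32. ])}
trigap 29.409294720771427
```

View pics/wrist_6.png

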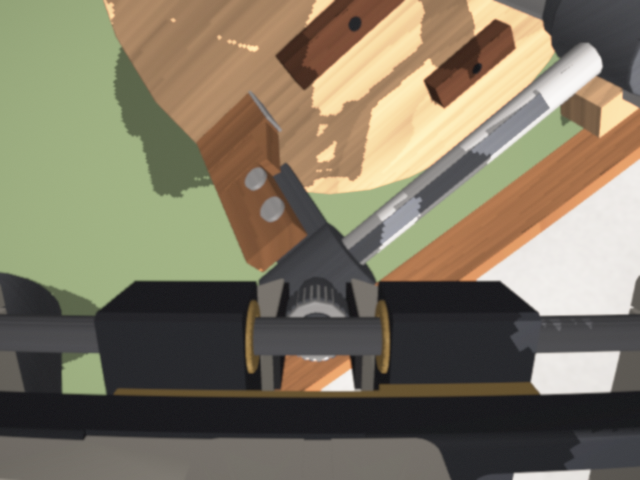

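The gap is about 29 mm (stick end at (290,70), edge at (265,110)). I'll go another 20 mm.

Request:
{"op": "servo_tool", "data": {
  "slide": [
    [0.013,0.015,0],
    [0.028,0.033,0],
    [0.045,0.053,0],
    [0.06,0.07,0],
    [0.065,0.076,0]
  ],
  "rot": [
    [0,0,0],
    [0,0,0],
    [0,0,0],
    [0,0,0],
    [0,0,0]
  ],
  "claw": [15,15,15,15,15]
}}

```text
time: 13.48
tool_pos: [599.1, -63.2, 182.9]
tcp_rot: [2.671, 0.486, 2.377]
contact_force: [-8.3, -2.6, 4.6]
grip_width: 22.9
```

```bash
python3 st.py; python3 gap.py 7; python3 st.py
```

```text
13.475 [599.074 -63.238 182.924] Frig [-8.423 -2.04   4.605] Mtool [ 0.792  0.494 -0.109] 22.87417810686018 q6 -1.8812804288837743
tool-frame dir of rig +y: [0.651 0.759 0.   ] phi [ 0.    -0.    -2.433]
wrist sweep_edge [261.7, 103.2] 0.96 [589.7 -73.4  34. ]
wrist gauge_long_tip [265.6, 92.1] 0.97 [586.4 -66.1  32. ]
wrist gap 7.327425730057257
scene sweep_edge [303.6, 298.3] 0.56 [596.  -71.6  34. ]
scene gauge_long_tip [307.6, 302.1] 0.73 [605.8 -65.8  32. ]
scene gap 5.746362565743581
side sweep_edge [333.8, 299.9] 0.66 [592.  -68.1  34. ]
side gauge_long_tip [331.1, 297.9] 0.6 [592.9 -57.1  32. ]
side gap 11.033640419672835
{'sweep_edge': array([592.4, -70.9,  32.1]), 'gauge_long_tip': array([595.3, -61.9,  24.3])}
trigap 9.049446866131134
13.925 [599.055 -63.1   182.954] Frig [-7.205  0.12   5.25 ] Mtool [ 0.5    0.565 -0.128] 23.182320518956736 q6 -1.8816001702370786
tool-frame dir of rig +y: [0.651 0.759 0.001] phi [ 0.001  0.    -2.432]
```

Request:
{"op": "servo_tool", "data": {
  "slide": [
    [0.004,0.005,0],
    [0.008,0.01,0],
    [0.0125,0.0145,0],
    [0.0145,0.017,0],
    [0.0145,0.017,0]
  ],
  "rot": [
    [0,0,0],
    [0,0,0],
    [0,0,0],
    [0,0,0],
    [0,0,0]
  ],
  "claw": [15,15,15,15,15]
}}

```text
time: 14.55
tool_pos: [598.8, -58.9, 183.0]
tcp_rot: [2.671, 0.486, 2.377]
contact_force: [-8.3, -2.2, 3.5]
grip_width: 23.1
```

```bash
python3 st.py; python3 gap.py 8|grep -i gap; python3 - <<'E'
import cv2,numpy as np
a=cv2.imread("pics/wrist_8.png"); b=cv2.imread("pics/side_8.png")
cv2.imwrite("pics/c8.png",np.hstack([cv2.resize(a[50:150,210:340],(520,400),interpolation=cv2.INTER_CUBIC),cv2.resize(b[270:340,300:370],(280,280),interpolation=cv2.INTER_CUBIC).__class__(shape=(0,)) if 0 else cv2.copyMakeBorder(cv2.resize(b[270:340,300:370],(280,280),interpolation=cv2.INTER_CUBIC),0,120,0,0,0)]))
E
```

```text
14.55 [598.788 -58.894 182.951] Frig [-8.41  -1.689  3.548] Mtool [ 0.637  0.584 -0.113] 23.136629630760893 q6 -1.8669461879639315
tool-frame dir of rig +y: [0.651 0.759 0.   ] phi [ 0.    -0.    -2.432]
wrist gap 3.9422037688678557
scene gap 12.417893341460918
side gap 3.787837480349019
trigap 6.585544199894656
```

View pics/c8.png

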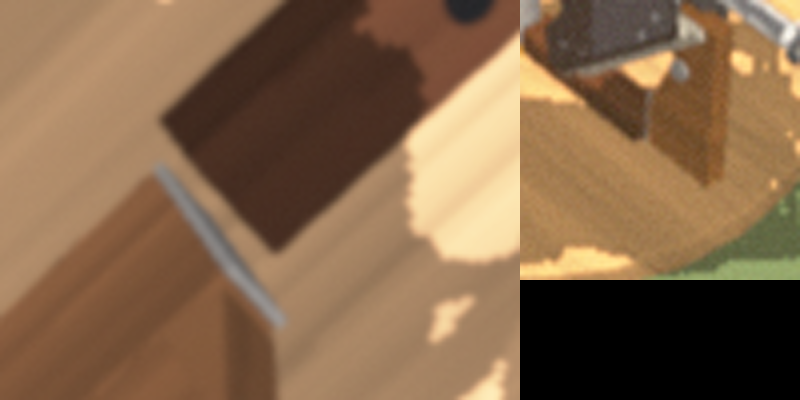

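The stick's end face and the shod edge are parallel and about 4 mm apart. I'll ease up in small steps, watching the force.

Request:
{"op": "servo_tool", "data": {
  "slide": [
    [0.003,0.004,0],
    [0.0065,0.0076,0],
    [0.0065,0.0076,0]
  ],
  "rot": [
    [0,0,0],
    [0,0,0],
    [0,0,0]
  ],
  "claw": [15,15,15]
}}

```text
time: 15.38
tool_pos: [598.6, -56.9, 182.9]
tcp_rot: [2.671, 0.486, 2.377]
contact_force: [-6.8, -2.2, 4.3]
grip_width: 23.3
```

Request:
{"op": "servo_tool", "data": {
  "slide": [
    [0.0016,0.0019,0],
    [0.0032,0.0038,0],
    [0.0032,0.0038,0]
  ],
  "rot": [
    [0,0,0],
    [0,0,0],
    [0,0,0]
  ],
  "claw": [15,15,15]
}}

```text
time: 15.75
tool_pos: [598.6, -55.9, 182.9]
tcp_rot: [2.671, 0.486, 2.377]
contact_force: [-7.6, -3.1, 3.3]
grip_width: 23.2
```

```bash
python3 st.py; python3 gap.py 9|grep -i gap
```

```text
15.75 [598.586 -55.938 182.95 ] Frig [-7.742 -2.635  3.282] Mtool [ 0.734  0.509 -0.111] 23.203609713280926 q6 -1.8568591907089909
tool-frame dir of rig +y: [0.651 0.759 0.   ] phi [ 0.    -0.    -2.432]
wrist gap 2.416909418890228
scene gap 0.6855972069173362
side gap 16.549231703981967
trigap 5.557965212978296
```

Request:
{"op": "servo_tool", "data": {
  "slide": [
    [0.0016,0.0019,0],
    [0.0016,0.0019,0]
  ],
  "rot": [
    [0,0,0],
    [0,0,0]
  ],
  "claw": [15,15]
}}

```text
time: 16.45
tool_pos: [598.6, -55.5, 182.9]
tcp_rot: [2.671, 0.486, 2.377]
contact_force: [-8.7, -2.6, 4.3]
grip_width: 23.1
```

Request:
{"op": "servo_tool", "data": {
  "slide": [
    [0.0016,0.0019,0],
    [0.0016,0.0019,0]
  ],
  "rot": [
    [0,0,0],
    [0,0,0]
  ],
  "claw": [15,15]
}}

```text
time: 16.7
tool_pos: [598.5, -54.9, 182.9]
tcp_rot: [2.671, 0.486, 2.377]
contact_force: [-8.6, -2.5, 4.8]
grip_width: 23.1
```

```bash
python3 st.py; python3 gap.py 10|grep -i gap;python3 - <<'E'
import cv2,numpy as np
a=cv2.imread("pics/wrist_10.png")
cv2.imwrite("pics/c10.png",cv2.resize(a[50:150,210:340],(520,400),interpolation=cv2.INTER_CUBIC))
E
```

```text
16.7 [598.52  -54.947 182.938] Frig [-8.73  -1.91   4.765] Mtool [ 0.736  0.517 -0.067] 23.10084028349143 q6 -1.8534790911584105
tool-frame dir of rig +y: [0.651 0.759 0.   ] phi [ 0.001 -0.    -2.432]
wrist gap 3.3091349387367046
scene gap 2.708502527505054
side gap 7.011298405775641
trigap 3.7534759167143505
```

View pics/c10.png

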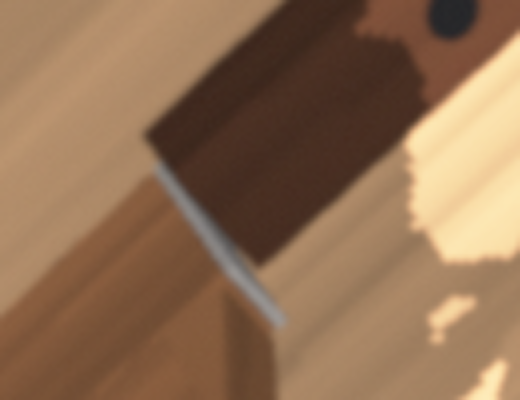

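In view the edge is within about 1 mm of the stick's end. I'll continue in 0.5 mm steps until the force rises.

Request:
{"op": "servo_tool", "data": {
  "slide": [
    [0.0016,0.0019,0],
    [0.0016,0.0019,0]
  ],
  "rot": [
    [0,0,0],
    [0,0,0]
  ],
  "claw": [15,15]
}}

```text
time: 17.4
tool_pos: [598.5, -54.5, 183.0]
tcp_rot: [2.671, 0.486, 2.377]
contact_force: [-8.6, -2.2, 4.9]
grip_width: 23.0
```

Request:
{"op": "servo_tool", "data": {
  "slide": [
    [0.0016,0.0019,0],
    [0.0016,0.0019,0]
  ],
  "rot": [
    [0,0,0],
    [0,0,0]
  ],
  "claw": [15,15]
}}

```text
time: 17.65
tool_pos: [598.5, -54.1, 182.9]
tcp_rot: [2.671, 0.486, 2.377]
contact_force: [-8.2, -3.5, 4.9]
grip_width: 22.9
```

```bash
python3 st.py; python3 gap.py 11|grep -i wrist
```

```text
17.65 [598.457 -54.075 182.945] Frig [-8.406 -2.972  4.949] Mtool [ 0.811  0.497 -0.142] 22.861029053683367 q6 -1.8500505163793635
tool-frame dir of rig +y: [ 0.651  0.759 -0.   ] phi [ 0.    -0.    -2.432]
wrist sweep_edge [261.5, 105.6] 0.87 [590.9 -65.5  34. ]
wrist gauge_long_tip [254.9, 97.3] 0.87 [583.7 -65.1  32. ]
wrist gap 0.45052645768768684
```

Request:
{"op": "servo_tool", "data": {
  "slide": [
    [0.0016,0.0019,0],
    [0.0016,0.0019,0]
  ],
  "rot": [
    [0,0,0],
    [0,0,0]
  ],
  "claw": [15,15]
}}

```text
time: 18.35
tool_pos: [598.5, -54.0, 183.0]
tcp_rot: [2.672, 0.486, 2.376]
contact_force: [-9.4, -4.8, 3.6]
grip_width: 23.3
```

Request:
{"op": "servo_tool", "data": {
  "slide": [
    [0.0013,0.0015,0],
    [0.0013,0.0015,0]
  ],
  "rot": [
    [0,0,0],
    [0,0,0]
  ],
  "claw": [15,15]
}}

```text
time: 18.6
tool_pos: [598.5, -53.9, 183.0]
tcp_rot: [2.672, 0.487, 2.376]
contact_force: [-9.0, -6.1, 3.7]
grip_width: 23.1
```

```bash
python3 st.py; python3 gap.py 12|grep -i wrist
```

```text
18.6 [598.502 -53.925 182.973] Frig [-9.345 -5.557  3.722] Mtool [ 1.307  0.289 -0.144] 23.0624485141748 q6 -1.8469588912306705
tool-frame dir of rig +y: [ 0.651  0.759 -0.001] phi [-0.001 -0.002 -2.432]
wrist sweep_edge [263.4, 108.7] 0.66 [594.  -66.1  34. ]
wrist gauge_long_tip [260.2, 99.3] 0.87 [587.8 -63.3  32. ]
wrist gap 2.802363576644467
```

Contact: motion has stalled and the force along the arm has risen from about 3 to 5.6 N. I'll add a small preload, hold, then tighten.

Request:
{"op": "servo_tool", "data": {
  "slide": [
    [0.0011,0.0013,0],
    [0.0011,0.0013,0],
    [0.0011,0.0013,0]
  ],
  "rot": [
    [0,0,0],
    [0,0,0],
    [0,0,0]
  ],
  "claw": [15,15,15]
}}

```text
time: 19.42
tool_pos: [598.5, -53.9, 183.0]
tcp_rot: [2.672, 0.487, 2.376]
contact_force: [-9.0, -7.5, 4.1]
grip_width: 22.9
```

```bash
python3 st.py
```

```text
19.425 [598.51  -53.901 182.977] Frig [-9.436 -6.931  4.123] Mtool [ 1.463  0.263 -0.184] 22.853707842191284 q6 -1.845846982870699
tool-frame dir of rig +y: [ 0.651  0.759 -0.002] phi [-0.001 -0.002 -2.432]
```

Request:
{"op": "servo_tool", "data": {
  "slide": [
    [0,0,0],
    [0,0,0],
    [0,0,0],
    [0,0,0],
    [0,0,0]
  ],
  "rot": [
    [0,0,0.05],
    [0,0,0.1],
    [0,0,0.15],
    [0,0,0.2],
    [0,0,0.25]
  ],
  "claw": [15,15,15,15,15]
}}

```text
time: 20.05
tool_pos: [598.6, -53.8, 183.1]
tcp_rot: [2.48, 0.045, 1.688]
contact_force: [-8.6, -6.4, 3.4]
grip_width: 22.9
```

```bash
python3 st.py
```

```text
20.05 [598.603 -53.809 183.078] Frig [-8.939 -5.818  3.432] Mtool [ 1.14  -0.901 -0.247] 22.887902187084205 q6 -1.0553183759142324
tool-frame dir of rig +y: [ 0.997  0.071 -0.002] phi [-0.002 -0.001 -1.642]
```

Request:
{"op": "servo_tool", "data": {
  "slide": [
    [0,0,0],
    [0,0,0],
    [0,0,0],
    [0,0,0],
    [0,0,0]
  ],
  "rot": [
    [0,0,0.05],
    [0,0,0.1],
    [0,0,0.15],
    [0,0,0.2],
    [0,0,0.25]
  ],
  "claw": [15,15,15,15,15]
}}

```text
time: 20.68
tool_pos: [598.7, -53.9, 183.2]
tcp_rot: [2.607, -0.414, 1.034]
contact_force: [-7.3, -6.6, 3.4]
grip_width: 23.0
```

```bash
python3 st.py
```

```text
20.675 [598.743 -53.885 183.198] Frig [-7.669 -6.171  3.441] Mtool [ 0.17  -1.483 -0.215] 22.973165627224592 q6 -0.26990888910492083
tool-frame dir of rig +y: [ 0.756 -0.655 -0.002] phi [-0.002 -0.    -0.856]
```

Request:
{"op": "servo_tool", "data": {
  "slide": [
    [0,0,0],
    [0,0,0],
    [0,0,0],
    [0,0,0],
    [0,0,0]
  ],
  "rot": [
    [0,0,0.05],
    [0,0,0.1],
    [0,0,0.15],
    [0,0,0.2],
    [0,0,0.24]
  ],
  "claw": [15,15,15,15,15]
}}

```text
time: 21.3
tool_pos: [598.8, -54.1, 183.2]
tcp_rot: [3.059, -0.659, 0.193]
contact_force: [-8.2, -7.2, 2.6]
grip_width: 23.0
```

```bash
python3 st.py
```

```text
21.3 [598.809 -54.051 183.24 ] Frig [-8.684 -6.667  2.634] Mtool [-0.949 -1.271 -0.235] 23.025046382394237 q6 0.48337585624047713
tool-frame dir of rig +y: [ 0.103 -0.995 -0.002] phi [-0.002  0.    -0.103]
```

Request:
{"op": "servo_tool", "data": {
  "slide": [
    [0,0,0],
    [0,0,0],
    [0,0,0]
  ],
  "rot": [
    [0,0,0.02],
    [0,0,0.04],
    [0,0,0.05]
  ],
  "claw": [15,15,15]
}}

```text
time: 21.68
tool_pos: [598.8, -54.1, 183.2]
tcp_rot: [-3.104, -0.663, -0.002]
contact_force: [-7.8, -7.2, 3.5]
grip_width: 23.1
```

```bash
python3 st.py
```

```text
21.675 [598.799 -54.078 183.226] Frig [-8.215 -6.735  3.479] Mtool [-1.157 -1.04  -0.196] 23.093221278631674 q6 0.6373724455867193
tool-frame dir of rig +y: [-0.051 -0.999 -0.002] phi [-0.002  0.001  0.051]
```

Request:
{"op": "servo_tool", "data": {
  "slide": [
    [0,0,0],
    [0,0,0],
    [0,0,0]
  ],
  "rot": [
    [0,0,0.02],
    [0,0,0.04],
    [0,0,0.05]
  ],
  "claw": [15,15,15]
}}

```text
time: 22.05
tool_pos: [599.9, -54.4, 184.1]
tcp_rot: [-2.985, -0.65, -0.199]
contact_force: [0.2, -6.6, 3.0]
grip_width: 23.3
```

```bash
python3 st.py
```

```text
22.05 [599.895 -54.432 184.113] Frig [-0.227 -6.588  2.989] Mtool [-0.983  0.116 -0.355] 23.26225704733242 q6 0.7940983406100951
tool-frame dir of rig +y: [-0.206 -0.979 -0.003] phi [-0.003  0.003  0.207]
```

Request:
{"op": "servo_tool", "data": {
  "slide": [
    [0,0,0],
    [0,0,0],
    [0,0,0]
  ],
  "rot": [
    [0,0,0.02],
    [0,0,0.04],
    [0,0,0.04]
  ],
  "claw": [15,15,15]
}}

```text
time: 22.42
tool_pos: [601.1, -55.1, 185.1]
tcp_rot: [-2.894, -0.627, -0.352]
contact_force: [3.1, -6.9, 2.8]
grip_width: 23.3
```

```bash
python3 st.py
```

```text
22.425 [601.061 -55.105 185.075] Frig [ 2.709 -7.047  2.817] Mtool [-1.009  0.413 -0.218] 23.264206055086344 q6 0.9192813756026731
tool-frame dir of rig +y: [-0.327 -0.945 -0.005] phi [-0.004  0.006  0.333]
```

The pads now slip on the head, so it is against its stop. I'll release, back off along the tool axis and check.

Request:
{"op": "servo_tool", "data": {
  "slide": [
    [0,0,0],
    [0,0,0],
    [0,0,0],
    [0,0,-0.1],
    [0,0,-0.2]
  ],
  "rot": [
    [0,0,0],
    [0,0,0],
    [0,0,0],
    [0,0,0],
    [0,0,0]
  ],
  "claw": [46,46,46,46,46]
}}

```text
time: 23.05
tool_pos: [573.6, -53.3, 214.3]
tcp_rot: [-2.893, -0.62, -0.346]
contact_force: [-0.5, -0.8, -0.4]
grip_width: 46.1
```

Request:
{"op": "servo_tool", "data": {
  "slide": [
    [0,0,-0.2],
    [0,0,-0.3],
    [0,0,-0.3]
  ],
  "rot": [
    [0,0,0],
    [0,0,-0.053],
    [0,0,-0.106]
  ],
  "claw": [46,46,46]
}}

```text
time: 23.42
tool_pos: [537.2, -56.2, 263.6]
tcp_rot: [3.134, -0.666, 0.075]
contact_force: [0.8, 1.1, 0.5]
grip_width: 45.7
```

```bash
python3 st.py; python3 gap.py 20; python3 - <<'E'
import cv2,numpy as np
from h import *
a=cv2.imread("pics/wrist_20.png"); b=cv2.imread("pics/side_20.png")
c=capture("wrist"); H=np.array([565.5,-56,225.3]); k=proj(c,H).astype(int); print(k)
x0=np.clip(k[0]-120,0,400);y0=np.clip(k[1]-90,0,300)
w=cv2.resize(a[y0:y0+180,x0:x0+240],(800,600),interpolation=cv2.INTER_CUBIC)
w[380:600,540:800]=cv2.resize(b[250:338,290:394],(260,220),interpolation=cv2.INTER_CUBIC)
cv2.imwrite("pics/c20.png",w)
E
```

```text
23.425 [537.171 -56.183 263.557] Frig [0.907 1.05  0.507] Mtool [ 0.053 -0.454  0.017] 45.6855717851768 q6 0.7116559778246543
tool-frame dir of rig +y: [ 0.01 -1.    0.  ] phi [ 0.     0.002 -0.01 ]
wrist sweep_edge [291.7, 294.4] 0.91 [586.8 -64.4  34. ]
wrist gauge_long_tip [291.8, 292.6] 0.88 [589.4 -64.4  32. ]
wrist gap 0.07225565238823606
scene sweep_edge [301.1, 295.4] 0.73 [587.8 -74.7  34. ]
scene gauge_long_tip [305.6, 297.5] 0.84 [593.9 -66.9  32. ]
scene gap 7.808446631686735
side sweep_edge [333.5, 299.2] 0.63 [593.1 -65.8  34. ]
side gauge_long_tip [331.8, 297.0] 0.74 [596.5 -55.9  32. ]
side gap 9.896537329632245
{'sweep_edge': array([588.4, -69.5,  36.9]), 'gauge_long_tip': array([591.9, -63.8,  34.8])}
trigap 5.660146921534519
[318 248]
```

View pics/c20.png

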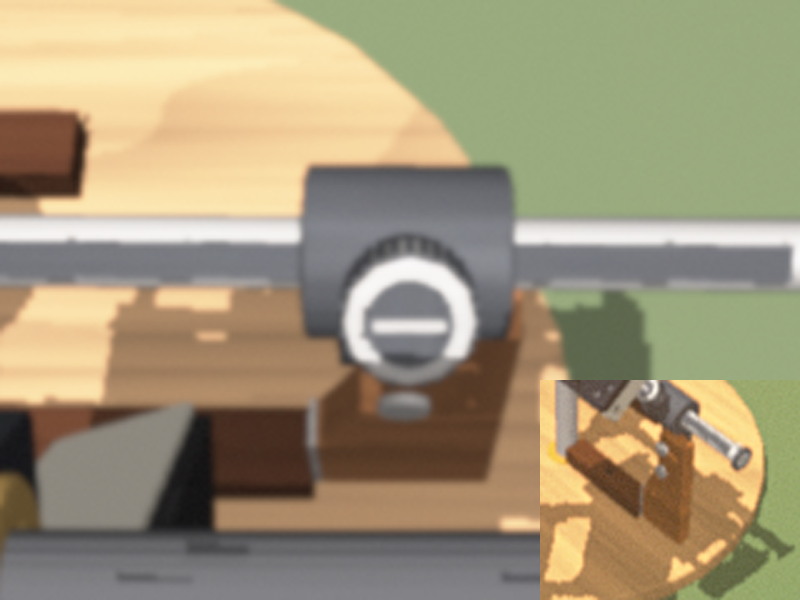

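The slot on the head lies along the arm again, as it did at the start with the screw home. The shod edge is flush with the stick's end (crop about (313,440)), and the gripper is clear. I'm handing in.

```bash
python3 -c "
from plant import *
print(close_job())"
```

```text
the job is handed in; nothing more can be done
None
```

The sweep is set to the 110 mm gauge stick, which stands against the spindle. I handed the job in at about 24 s of the 64 s allowed; no verdict was reported.

**What I did:**
- Gripped the knurled head along its axis and slackened it by about 2.4 rad.
- Slid the collar in about 51 mm, in 0.3–0.5 mm steps at the end. I stopped when motion stalled and the force along the arm rose from about 3 N to about 6–7 N (slide friction included).
- Turned the screw back until the pads slipped on the head at its stop, then released and backed off.

**Last checks:**
- The slot on the head lies along the arm again, as it did at the start, so the screw should be home.
- In the wrist picture the shod edge is flush with the stick's end, with a measured gap of about 0.1 mm. The gripper is clear and the force is near zero.
- I did not test the clamped collar by pushing on it.

**Failed or disagreed:**
- The first grip closed short of the head, because the real fingertips were about 37 mm behind the reported tool point. I corrected that from the scene camera's depth.
- The scene and side cameras' point estimates put the final gap at 6 to 10 mm. They were erratic throughout near contact, so I trusted the contact force and the close wrist view instead.

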